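# Put the microscopy kit back in its trays

## Robot

A 6-joint arm with a two-finger parallel gripper is mounted at the origin on the work surface. World frame = base frame: x ahead of the robot, y to its left, z up, the work surface at z = 0. Lengths are in mm, angles in rad, forces in N, time in s.
With the tool pointing down it reaches from about 275 to 1000 mm from the base axis. Payload 8.4 kg.
Tool frame: the origin (TCP) lies at the very end of the fingers, on their centre line; the grasp point (between the pads) lies 19 mm behind it; z points along the fingers, x is the direction in which the jaws open and shut, and the axes are right-handed (so a half turn about z gives the same grasp; the last joint's range is limited). The gripper opens to 85 mm and grips with 20 to 120 N. Pads are 22 mm wide; open, the fingers measure 114 mm over their backs; the gripper's body (76 mm by 85 mm) begins 54 mm behind the grasp point. The pads swing forward as they close: fully open they stand 13 mm farther back than shut.
Start: joints at [-1.233, 0.353, 1.633, -0, 1.155, -0.002], TCP at [208.31, -589.266, 231.281] pointing down, gripper open.
Joint ranges: [-2.63, 2.63], [-0.92, 2.1], [0.06, 2.66], [-1.3, 4.44], [0, 2.69], [-3.02, 3.02]. Speed limits (rad/s): [2.22, 2.22, 2.79, 3.14, 3.14, 3.14].

## Interface

Orientations are given as [roll, pitch, yaw] about the fixed x, y, z axes, in that order (R = Rz(yaw) Ry(pitch) Rx(roll)).
In Python, from rig import r gives the robot as it stands. The module is installed in compiled form; this text tells all that it offers.
- The arm moves only by the tool apply_moves, never from a script. Its argument "targets" is a list that holds one entry, the list of rows, each a list of 7 numbers: the gripper's target within -1 to 1 (fully open at 1, half-way at 0, shut at -1), then the shift along the tool's x, y, z in cm, then the turn, a rotation vector about the tool's x, y, z in degrees. A call has 1 to 8 rows; each row is the pose to reach, as a shift and turn from the pose measured when the call began, along the tool's axes at that moment; what a row does not reach only later rows make up. A row lasts 1/10 s, in which the tool goes at most 50 mm and 8.59 degrees, less where a joint would pass 70% of its speed; a pose out of reach is approached as far as the arm can. A call with a gripper value outside its range is refused whole. The fingers move at their own pace and stop on an object; "newtons" is the grip in N (left out, the last holds). Time passes only in rows, so rows that repeat a pose let the fingers close. It gives the time, the measured TCP pose, the force and the opening at its end, in the units of the state.
- r.sense(): the state, without advancing time (a new reading comes with each control period).
- r.grab_frame(name): name is "scene" or "top" or "wrist"; returns a dict with "pixels" (480x640x3 uint8, red, green, blue), "fov_y" (degrees; the focal length in pixels is half the picture's height over the tangent of half this angle, whatever the lens; pixels are square), "cx", "cy" (the principal point, pixels), "R" (3x3) and "t" (3): a world point X has camera coordinates R X + t; the wrist camera has in their place "mount" (4x4, takes a point from camera to tool coordinates, whose origin is the TCP and whose axes are the tool frame's). Camera axes: x right, y down, z forward; pixel columns grow to the right and rows downward; lengths in mm; the calibration is good to about 2 mm. A picture is of the moment at which its call begins: read the wrist's pose just before it. There is no depth.
- r.sign_off(): hands the job in, once; it reports no verdict.
The state is a dict: "clock": time; "qpos": joint angles; "qvel": joint speeds; "joint_efforts": joint torques, N m; "eef_pos": TCP position; "tcp_rot": TCP orientation; "contact_force": force on the tool from outside, world axes, zero at the start; "wrist_torque": the same for the moment, N m; "opening": opening from 0.0 (shut) to 1.0 (fully open).
Only numpy, scipy, OpenCV 4.12 (cv2) and the standard library are available. Lean on these libraries where they do the work, as an engineer would, in place of code of your own. Each camera call takes 0.05 s, during which the arm holds its last target. There are 200 camera calls.

## Task

The lesson is over: put the dropper bottle, the stoppered flask, the square staining jar and the slide box back, each flat on the floor of the white-rimmed tray that matches its base in shape and size, with the jar and the slide box squared up with their trays. Keep all four upright and set them down gently without dropping them, let go of them, and leave the Petri dish where it stands.

Things in the scene. Friction and masses are not known exactly. Their poses are not given: they have to be found in the camera images.
- dropper_bottle: Small round amber glass bottle with a black collar and a pinkish rubber teat, 75 to 135 g: base and body 46 mm in diameter up to 46 mm, shoulder up to 58 mm, straight collar 26 mm in diameter from 58 to 92 mm (the place to grip), teat 18 mm in diameter up to 118 mm. Loose, upright. Origin: centre of its underside; z up. Belongs in small_round_tray.
- flask: Clear glass conical flask with a dark brown stopper, 80 to 150 g: round base 70 mm in diameter, tapering to a straight neck 26 mm in diameter from 68 to 110 mm (the place to grip), stopper 25 mm in diameter up to 124 mm. Loose, upright. Origin: centre of its underside; z up. Belongs in large_round_tray.
- staining_jar: Square clear glass slide-staining jar with a white lid, 46 x 46 mm and 70 mm tall (lid the top 12 mm, flush with the sides), 120 to 220 g. Loose, upright. Origin: centre of its underside; z up. x and y are square to its sides. Belongs in square_tray; fingers that reach lower than 8 mm above its underside would meet that tray's rim.
- slide_box: Oblong wooden box for microscope slides, closed, 90 mm long (x), 36 mm wide (y), 40 mm tall, 75 to 135 g. Loose, upright. Origin: centre of its underside; z up. Either way round is alike. Belongs in long_tray; fingers that reach lower than 8 mm above its underside would meet that tray's rim.
- small_round_tray: Round tray, 64 mm inside diameter, 72 mm outside, for the dropper bottle. White plastic rim with a dark grey floor, fixed to the bench; floor 3 mm thick, rim 4 mm thick with its top 11 mm above the bench. Origin: centre of its underside, at bench height; z up. 
- large_round_tray: Round tray, 88 mm inside diameter, 96 mm outside, for the flask. White plastic rim with a dark grey floor, fixed to the bench; floor 3 mm thick, rim 4 mm thick with its top 11 mm above the bench. Origin: centre of its underside, at bench height; z up. 
- square_tray: Square tray, 62 x 62 mm inside, 70 x 70 mm outside, for the staining jar. White plastic rim with a dark grey floor, fixed to the bench; floor 3 mm thick, rim 4 mm thick with its top 11 mm above the bench. Origin: centre of its underside, at bench height; z up. x and y are square to its sides.
- long_tray: Oblong tray, 106 mm (x) by 52 mm (y) inside, 114 x 60 mm outside, for the slide box. White plastic rim with a dark grey floor, fixed to the bench; floor 3 mm thick, rim 4 mm thick with its top 11 mm above the bench. Origin: centre of its underside, at bench height; z up. Either way round is alike.
- petri_dish: Bystander: open clear glass dish standing among the work, 90 mm in diameter, 16 mm tall, loose. Origin: centre of its underside.
Mind the look-alikes: they are no part of the job. What is meant by the dropper_bottle is not green or yellow, and is the smaller of those in its own colour.

How it is judged:
By the outcome, as a careful person would: the job done as asked, in the order asked, and still so for the second after the job is handed in, with the robot touching nothing.
It also fails if it takes over 128 s, if anything falls off the work surface, if the arm or the gripper's body presses on something with over 40 N, if the wrist force passes 120 N, or if a joint passes its speed limit or range.

## Working session

There is one attempt and no reset: what is moved stays moved. The work goes in short steps, Python scripts to look and compute and a tool call to move; the robot and the scene stay as the last step left them, time stands still between calls to the robot, and variables do not carry over. Pictures are saved under pics/ and viewed, about 12 in all and at most 16, crops included, and the job is handed in when it is done.

Besides the shell and the picture viewer there is one more tool, called after "Call:" in YAML: its name, and indented under it one key for each argument. apply_moves: Moves the arm, as the interface text tells. Its arguments: {"type":"object","properties":{"targets":{"type":"array"},"newtons":{"type":"number"}},"required":["targets"]}

```bash
mkdir -p pics; cat > h.py <<'E'
from rig import r
import numpy as np, cv2
from scipy.spatial.transform import Rotation as Ro
def grab(n,f=None):
    s=r.sense(); g=r.grab_frame(n)
    if n=="wrist":
        M=np.array(g["mount"]); Rt=Ro.from_euler('xyz',s["tcp_rot"]).as_matrix() if np.size(s["tcp_rot"])==3 else np.array(s["tcp_rot"])
        Rc=Rt@M[:3,:3]; c=Rt@M[:3,3]+np.array(s["eef_pos"]); g["R"]=Rc.T; g["t"]=-Rc.T@c
    g["R"]=np.array(g["R"]);g["t"]=np.array(g["t"]).ravel()
    g["f"]=240/np.tan(np.radians(g["fov_y"])/2)
    if f: cv2.imwrite(f,g["pixels"][:,:,::-1])
    return g
def pt(g,u,v,z):
    d=g["R"].T@np.array([(u-g["cx"])/g["f"],(v-g["cy"])/g["f"],1]); c=-g["R"].T@g["t"]
    return c+d*(z-c[2])/d[2]
def px(g,X):
    p=g["R"]@np.array(X,float)+g["t"]; return g["f"]*p[:2]/p[2]+[g["cx"],g["cy"]]
E
python3 - <<'E'
from h import *
print(r.sense())
for n in("scene","top"):
    g=grab(n,f"pics/{n}0.png"); print(n,g["fov_y"],g["cx"],g["cy"],-g["R"].T@g["t"],g["R"].round(3).tolist())
g=grab("wrist"); print(g["fov_y"],np.array(g["mount"]).round(3).tolist())
E
```

```text
{'clock': 0.0, 'qpos': array([-1.23342126e+00,  3.53638123e-01,  1.63411824e+00,  2.19335340e-05,
        1.15518560e+00, -2.38557785e-03]), 'qvel': array([ 2.25147652e-03, -3.73092872e-05, -9.11184970e-04,  6.79698957e-04,
       -2.06029109e-04,  8.90639217e-04]), 'joint_efforts': array([-4.45554306e-04, -6.05262637e+01, -3.42070520e+01, -1.36908484e-04,
        9.49488545e-03, -8.31267641e-06]), 'eef_pos': array([ 208.15074198, -588.83111604,  230.57473712]), 'tcp_rot': array([-3.14156938e+00,  1.34924997e-03, -1.23104453e+00]), 'contact_force': array([0.39796168, 0.58622416, 1.00095904]), 'wrist_torque': array([ 0.02621851, -0.01560392, -0.00662189]), 'opening': 0.9992892975185566}
scene 43.97379528608251 329.5065711886664 242.51714581123377 [1393.39415798 -357.22937028 1072.76922235] [[0.421, 0.907, -0.015], [0.678, -0.326, -0.659], [-0.603, 0.267, -0.752]]
top 54.192807690034414 312.0352014537673 240.51112412013504 [ 505.67691882    7.94167708 1070.45335227] [[0.029, -0.999, 0.017], [-0.998, -0.03, -0.063], [0.063, -0.015, -0.998]]
71.72614700908089 [[1.0, 0.001, -0.001, -1.098], [-0.001, 0.965, 0.262, -64.855], [0.001, -0.262, 0.965, -141.949], [0.0, 0.0, 0.0, 1.0]]
```

View pics/top0.png

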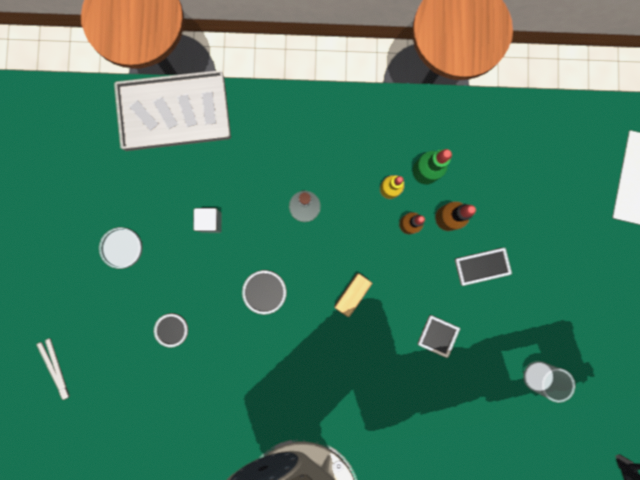

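View pics/scene0.png

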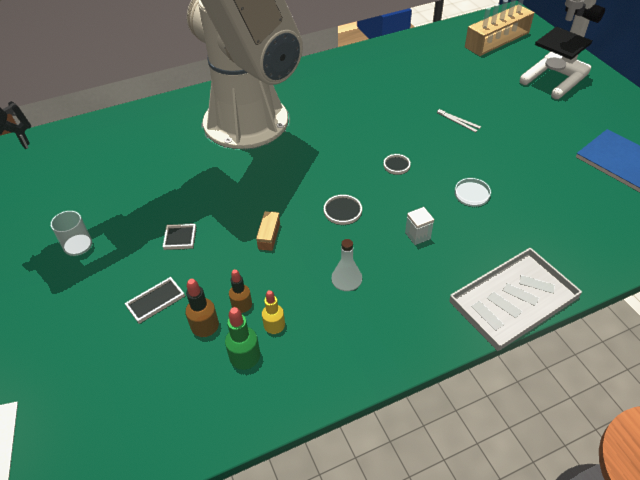

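```bash
cat > m.py <<'E'
from h import *
g=grab("top"); im=g["pixels"].copy(); hsv=cv2.cvtColor(im,cv2.COLOR_RGB2HSV)
H,S,V=cv2.split(hsv)
ng=((S<110)|(H<55)|(H>100)).astype(np.uint8)
def comp(mask,u,v):
    n,l,st,c=cv2.connectedComponentsWithStats(mask)
    w=l[v-4:v+5,u-4:u+5].ravel(); w=w[w>0]
    return (l==np.bincount(w).argmax()).astype(np.uint8) if len(w) else None
white=((S<60)&(V>150)).astype(np.uint8); ys=((H>12)&(H<30)&(S>60)&(V>150)).astype(np.uint8)
for n,u,v,z,m in [("small",171,330,11,ng),("large",264,292,11,ng),("square",439,336,11,ng),("long",484,267,11,ng),("dish",121,248,16,ng),("jar",206,219,70,white),("box",354,293,40,ys),("flask",305,206,10,ng),("bottle",412,222,20,ng)]:
    k=comp(m,u,v)
    if k is None: print(n,"none",hsv[v,u]);continue
    c=cv2.findContours(k,cv2.RETR_EXTERNAL,cv2.CHAIN_APPROX_NONE)[0]; c=max(c,key=len)[:,0]
    P=np.array([pt(g,a,b,z)[:2] for a,b in c],np.float32)
    R=cv2.minAreaRect(P); C=cv2.minEnclosingCircle(P)
    print(n,"rect",np.round(R[0],1),np.round(R[1],1),round(R[2],1),"circ",np.round(C[0],1),round(2*C[1],1))
cv2.imwrite("pics/topz.png",cv2.resize(im[140:370,80:520,::-1],None,fx=1.8,fy=1.8,interpolation=cv2.INTER_CUBIC))
E
python3 m.py
```

```text
small rect [364.  301.1] [74.9 77.6] 1.6 circ [363.7 301.2] 78.2
large rect [454.1  96.4] [98.3 98.7] 1.9 circ [454.3  97.1] 101.8
square rect [ 366.8 -298. ] [78.2 76.4] 67.8 circ [ 367.7 -298.3] 103.0
long rect [ 526.4 -397.5] [ 66. 122.] 14.6 circ [ 526.2 -397.7] 132.7
dish rect [544.  420.8] [92.2 93.3] 3.0 circ [544.2 420.4] 96.5
jar rect [608.3 223.8] [47.2 48.7] 1.8 circ [608.2 223.9] 62.5
box rect [ 454.7 -100.9] [37.1 90.5] 56.6 circ [ 454.8 -100.5] 94.9
flask rect [651.2  11.5] [68.7 70.5] 1.9 circ [651.1  12.2] 71.9
bottle rect [ 620.1 -232.3] [47.6 59.2] 1.8 circ [ 619.6 -233. ] 61.5
```

View pics/topz.png

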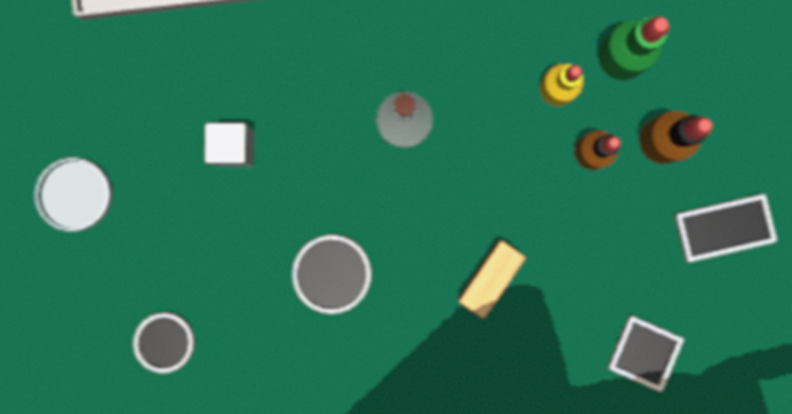

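```bash
cat >> h.py <<'E'
def go(x,y,z,yawdeg,show=True):
    s=r.sense(); R0=Ro.from_euler('xyz',s["tcp_rot"]); R1=Ro.from_euler('xyz',[np.pi,0,np.radians(yawdeg)])
    d=R0.inv().apply(np.array([x,y,z])-s["eef_pos"])/10; w=(R0.inv()*R1).as_rotvec(degrees=True)
    print("at",s["eef_pos"].round(1),"rpy",np.degrees(s["tcp_rot"]).round(2),"q",s["qpos"].round(2),"F",s["contact_force"].round(1),"open",round(s["opening"],3),"t",round(s["clock"],1))
    print("shift cm",d.round(2).tolist(),"turn",w.round(2).tolist())
E
python3 - <<'E'
from h import *
g=grab("top")
for n,u,v,z in [("bottle",80+594/1.8,140+151/1.8,23),("big",80+664/1.8,140+138/1.8,30),("yel",80+561/1.8,140+87/1.8,20),("collar",80+606/1.8,140+148/1.8,92),("teat",80+613/1.8,140+145/1.8,112)]: print(n,pt(g,u,v,z).round())
go(620,-233,230,-29)
E
```

```text
bottle [ 616. -227.   23.]
big [ 635. -313.   30.]
yel [ 696. -185.   20.]
collar [ 613. -226.   92.]
teat [ 615. -229.  112.]
at [ 208.2 -589.1  230.9] rpy [-1.800e+02  4.000e-02 -7.053e+01] q [-1.23  0.35  1.63  0.    1.16 -0.  ] F [-0.4  0.4  0.3] open 1.001 t 0.2
shift cm [-19.85, -50.69, 0.11] turn [-0.02, 0.04, -41.53]
```

Call:
apply_moves:
  targets:
    - [[1,-20.6,-50.4,0,0,0,-41.5],[1,-20.6,-50.4,0,0,0,-41.5],[1,-20.6,-50.4,0,0,0,-41.5],[1,-20.6,-50.4,0,0,0,-41.5],[1,-20.6,-50.4,0,0,0,-41.5],[1,-20.6,-50.4,0,0,0,-41.5],[1,-20.6,-50.4,0,0,0,-41.5],[1,-20.6,-50.4,0,0,0,-41.5]]

```text
clock: 1.05
eef_pos: [508.2, -321.5, 231.2]
tcp_rot: [-3.141, 0.0, -0.507]
contact_force: [0.4, -0.5, -0.5]
opening: 1.003
```

```bash
python3 -c "
from h import *
go(615,-227,230,-29)"
```

```text
at [ 508.2 -321.5  231.2] rpy [-1.7998e+02  1.0000e-02 -2.9030e+01] q [-0.57  0.32  1.69  0.    1.14 -0.06] F [ 0.4 -0.5 -0.5] open 1.003 t 1.1
shift cm [4.76, -13.44, 0.13] turn [-0.02, 0.01, -0.03]
```

Call:
apply_moves:
  targets:
    - [[0.1,4.8,-13.4,0,0,0,0],[0.1,4.8,-13.4,0,0,0,0],[0.1,4.8,-13.4,0,0,0,0],[0.1,4.8,-13.4,0,0,0,0],[0.1,4.8,-13.4,0,0,0,0],[0.1,4.8,-13.4,0,0,0,0]]

```text
clock: 1.65
eef_pos: [614.2, -228.2, 231.0]
tcp_rot: [3.141, 0.001, -0.507]
contact_force: [-0.2, -0.0, 0.4]
opening: 0.551
```

```bash
python3 -c "
from h import *
g=grab('wrist','pics/w1.png'); go(615,-227,230,-29)
for z in (0,46,75,92,118): print(z,px(g,[615,-227,z]).round())"
```

```text
at [ 614.1 -228.5  231.2] rpy [ 1.7999e+02  5.0000e-02 -2.9090e+01] q [-0.36  0.4   1.56  0.    1.18  0.15] F [-0.1  0.4 -0.1] open 0.549 t 1.7
shift cm [0.0, -0.18, 0.12] turn [0.0, 0.05, -0.09]
0 [321. 203.]
46 [321. 211.]
75 [321. 217.]
92 [321. 221.]
118 [321. 228.]
```

View pics/w1.png

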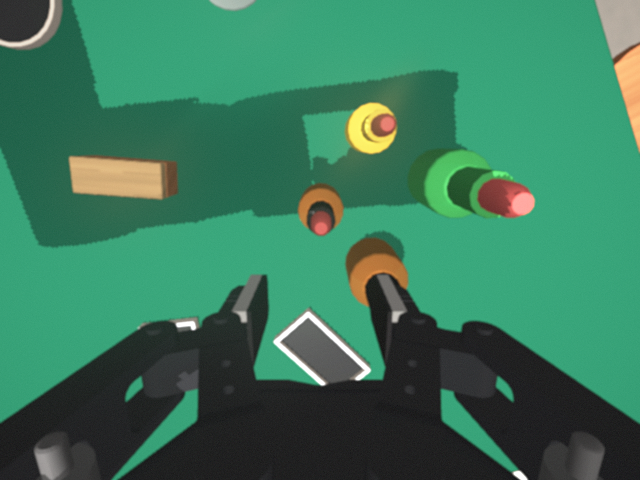

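Call:
apply_moves:
  targets:
    - [[0.1,0,-0.2,4,0,0,0],[0.1,0,-0.2,8,0,0,0],[0.1,0,-0.2,12,0,0,0],[0.1,0,-0.2,14.5,0,0,0],[0.1,0,-0.2,16.2,0,0,0],[0.1,0,-0.2,17.1,0,0,0],[0.1,0,-0.2,17.1,0,0,0],[0.1,0,-0.2,17.1,0,0,0]]
  newtons: 40

```text
clock: 2.5
eef_pos: [615.7, -227.3, 61.4]
tcp_rot: [-3.141, -0.001, -0.508]
contact_force: [-0.1, -0.8, -0.0]
opening: 0.55
```

Call:
apply_moves:
  targets:
    - [[-0.2,0,0,0,0,0,0],[-0.3,0,0,0,0,0,0],[-0.4,0,0,0,0,0,0],[-0.6,0,0,0,0,0,0],[-0.8,0,0,0,0,0,0],[-1,0,0,0,0,0,0],[-1,0,0,0,0,0,0],[-1,0,0,0,0,0,0]]
  newtons: 40

```text
clock: 3.3
eef_pos: [616.3, -227.4, 62.7]
tcp_rot: [-3.141, -0.002, -0.508]
contact_force: [-2.1, -0.1, 7.5]
opening: 0.289
```

Call:
apply_moves:
  targets:
    - [[-1,0,0,-2,0,0,0],[-1,0,0,-6,0,0,0],[-1,0,0,-10,0,0,0],[-1,0,0,-14,0,0,0],[-1,-3,-2,-16.8,0,0,0],[-1,-6.5,-4.6,-16.8,0,0,0],[-1,-10,-7.1,-16.8,0,0,0],[-1,-14,-10,-16.8,0,0,0]]

```text
clock: 4.1
eef_pos: [541.5, -70.9, 230.9]
tcp_rot: [-3.141, -0.003, -0.509]
contact_force: [0.6, -0.1, -1.0]
opening: 0.289
```

```bash
python3 -c "
from h import *
go(364,301,200,-29)"
```

```text
at [541.5 -70.9 230.9] rpy [-179.95   -0.2   -29.16] q [-0.13  0.23  1.81 -0.    1.1   0.38] F [ 0.6 -0.1 -1. ] open 0.289 t 4.1
shift cm [-33.63, -23.82, 2.99] turn [-0.05, -0.2, -0.16]
```

Call:
apply_moves:
  targets:
    - [[-1,-4,-2.8,0,0,0,0],[-1,-8,-5.7,0,0,0,0],[-1,-12,-8.5,0,0,0,0],[-1,-16,-11.3,0,0,0,0],[-1,-20,-14.2,0,0,0,0],[-1,-24,-17,0,0,0,0],[-1,-28,-19.8,1,0,0,0],[-1,-31.5,-22.3,2,0,0,0]]

```text
clock: 4.9
eef_pos: [374.0, 279.3, 210.4]
tcp_rot: [-3.139, -0.004, -0.508]
contact_force: [-0.2, 0.2, -0.7]
opening: 0.292
```

```bash
python3 -c "
from h import *
go(364,301,110,-29)"
```

```text
at [374.  279.3 210.4] rpy [-179.86   -0.23  -29.12] q [ 0.64  0.13  1.98 -0.    1.03  1.15] F [-0.2  0.2 -0.7] open 0.292 t 4.9
shift cm [-1.97, -1.38, 10.03] turn [-0.14, -0.23, -0.12]
```

Call:
apply_moves:
  targets:
    - [[-1,-1.9,-1.4,1,-0.1,-0.2,0],[-1,-1.9,-1.4,4,-0.1,-0.2,0],[-1,-1.9,-1.4,7,-0.1,-0.2,0],[-1,-1.9,-1.4,9,-0.1,-0.2,0],[-1,-1.9,-1.4,10,-0.1,-0.2,0],[-1,-1.9,-1.4,10,-0.1,-0.2,0]]

```text
clock: 5.5
eef_pos: [364.1, 300.4, 109.5]
tcp_rot: [3.14, 0.0, -0.508]
contact_force: [0.3, 0.1, -1.6]
opening: 0.29
```

```bash
python3 -c "
from h import *
g=grab('wrist','pics/w2.png'); go(364,301,67,-29)
print(px(g,[364,301,11]).round(),px(g,[364+36,301,11]).round())
s=r.sense();print(px(g,s['eef_pos']),px(g,s['eef_pos']-[0,0,62.7]))"
```

```text
at [364.7 300.8 110.4] rpy [-1.7998e+02 -2.0000e-02 -2.9130e+01] q [ 0.69  0.28  2.06 -0.    0.8   1.2 ] F [-0.1  0.2 -1.2] open 0.291 t 5.5
shift cm [-0.07, 0.01, 4.34] turn [-0.02, -0.02, -0.13]
[321. 234.] [364. 211.]
[323.49264277 290.57375824] [322.25743833 248.94746688]
```

View pics/w2.png

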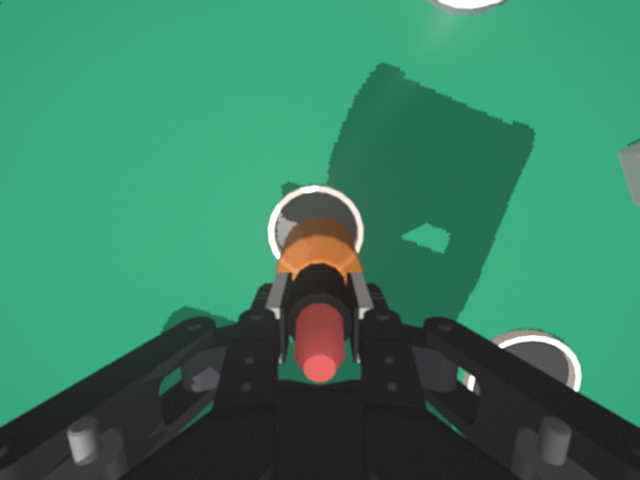

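Call:
apply_moves:
  targets:
    - [[-1,-0.3,0,1.5,0,0,0],[-1,-0.3,0,2.8,0,0,0],[-1,-0.3,0,3.5,0,0,0],[-1,-0.3,0,3.9,0,0,0],[-1,-0.3,0,4.2,0,0,0],[-1,-0.3,0,4.3,0,0,0],[-1,-0.3,0,4.4,0,0,0],[-1,-0.3,0,4.4,0,0,0]]

```text
clock: 6.35
eef_pos: [362.2, 302.3, 66.7]
tcp_rot: [-3.141, -0.001, -0.508]
contact_force: [1.0, 1.4, -1.0]
opening: 0.291
```

Call:
apply_moves:
  targets:
    - [[-1,0,0,0.1,0,0,0],[-1,0,0,0.15,0,0,0],[-1,0,0,0.15,0,0,0]]

```text
clock: 6.65
eef_pos: [362.4, 302.6, 65.7]
tcp_rot: [-3.14, -0.001, -0.508]
contact_force: [-1.7, -0.5, 6.0]
opening: 0.294
```

Call:
apply_moves:
  targets:
    - [[-0.35,0,0,0,0,0,0],[-0.2,0,0,0,0,0,0],[0,0,0,0,0,0,0],[0.1,0,0,0,0,0,0],[0.1,0,0,0,0,0,0],[0.1,0,0,-1,0,0,0],[0.1,0,0,-3,0,0,0],[0.1,0,0,-6,0,0,0]]

```text
clock: 7.45
eef_pos: [361.5, 301.9, 125.8]
tcp_rot: [3.14, 0.0, -0.508]
contact_force: [0.8, 0.0, 0.7]
opening: 0.554
```

```bash
python3 -c "
from h import *
go(648,12,230,60)"
```

```text
at [361.5 301.9 125.8] rpy [ 1.7992e+02  2.0000e-02 -2.9130e+01] q [ 0.69  0.26  2.05 -0.    0.84  1.2 ] F [0.8 0.  0.7] open 0.554 t 7.5
shift cm [39.13, 11.39, -10.41] turn [0.05, 0.08, -89.13]
```

Call:
apply_moves:
  targets:
    - [[0.1,0,0,-5,0,0,0],[0.1,4,1.2,-9,0,0,0],[0.1,8.5,2.4,-10.4,0,0,0],[0.1,13,3.8,-10.4,0,0,0],[0.1,18,5.2,-10.4,0,0,0],[0.1,22.5,6.5,-10.4,0,0,0],[0.1,27,7.8,-10.4,0,0,0],[0.1,31.5,9.1,-10.4,0,0,0]]

```text
clock: 8.25
eef_pos: [593.6, 67.3, 230.7]
tcp_rot: [3.141, -0.0, -0.509]
contact_force: [0.7, 0.5, -0.2]
opening: 0.552
```

```bash
python3 -c "
from h import *
go(650,12,230,-29)"
```

```text
at [593.6  67.3 230.7] rpy [ 1.7995e+02 -1.0000e-02 -2.9160e+01] q [ 0.11  0.31  1.69 -0.    1.14  0.62] F [ 0.7  0.5 -0.2] open 0.552 t 8.2
shift cm [7.61, 2.08, 0.08] turn [0.05, -0.01, -0.16]
```

Call:
apply_moves:
  targets:
    - [[0.1,4,1,0,0,0,0],[0.1,7.6,2.1,0,0,0,0],[0.1,7.6,2.1,0,0,0,0],[0.1,7.6,2.1,0,0,0,0]]

```text
clock: 8.65
eef_pos: [649.6, 11.3, 230.9]
tcp_rot: [3.14, 0.001, -0.51]
contact_force: [-0.4, 0.1, -0.8]
opening: 0.549
```

```bash
python3 -c "
from h import *
g=grab('wrist','pics/w3.png'); go(650,12,73,-29)
for z in (0,5,68,110,124): print(z,px(g,[650,12,z]).round())
g=grab('top'); cv2.imwrite('pics/t3.png',cv2.resize(g['pixels'][:,:,::-1],(800,600)))"
```

```text
at [649.1  12.  230.9] rpy [ 1.7993e+02  4.0000e-02 -2.9190e+01] q [ 0.02  0.39  1.58 -0.    1.17  0.53] F [-0.4  0.2  0.5] open 0.55 t 8.7
shift cm [0.09, -0.06, 15.79] turn [0.07, 0.04, -0.19]
0 [321. 203.]
5 [321. 204.]
68 [321. 216.]
110 [321. 227.]
124 [321. 231.]
```

View pics/w3.png

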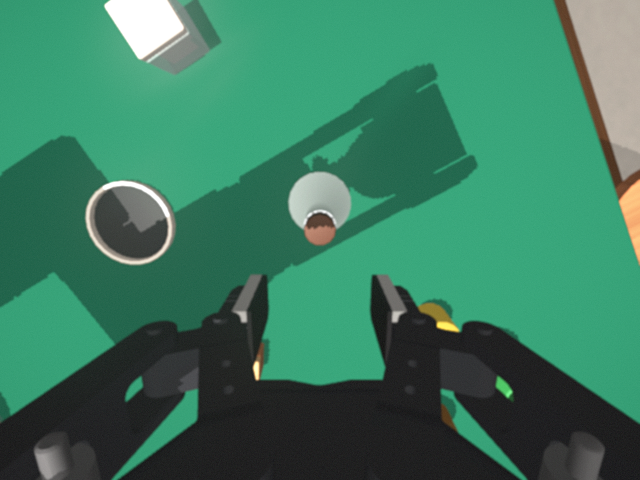

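Call:
apply_moves:
  targets:
    - [[0.1,0.1,-0.1,4,0,0,0],[0.1,0.1,-0.1,8,0,0,0],[0.1,0.1,-0.1,12,0,0,0],[0.1,0.1,-0.1,14,0,0,0],[0.1,0.1,-0.1,15.2,0,0,0],[0.1,0.1,-0.1,15.8,0,0,0],[0.1,0.1,-0.1,15.8,0,0,0],[0.1,0.1,-0.1,15.8,0,0,0]]

```text
clock: 9.55
eef_pos: [650.9, 13.0, 74.4]
tcp_rot: [3.142, -0.001, -0.508]
contact_force: [-0.5, -0.2, 0.3]
opening: 0.553
```

Call:
apply_moves:
  targets:
    - [[-0.2,0,0,0,0,0,0],[-0.3,0,0,0,0,0,0],[-0.4,0,0,0,0,0,0],[-0.6,0,0,0,0,0,0],[-0.8,0,0,0,0,0,0],[-1,0,0,0,0,0,0],[-1,0,0,0,0,0,0],[-1,0,0,0,0,0,0]]

```text
clock: 10.35
eef_pos: [651.3, 13.2, 75.4]
tcp_rot: [-3.141, -0.002, -0.508]
contact_force: [-1.6, 1.0, 6.3]
opening: 0.292
```

```bash
python3 -c "
from h import *
go(454,97,150,-29)"
```

```text
at [651.3  13.2  75.4] rpy [-1.7997e+02 -1.0000e-01 -2.9130e+01] q [ 0.02  0.56  1.69 -0.    0.89  0.53] F [-1.6  1.   6.3] open 0.292 t 10.3
shift cm [-21.3, 2.28, -7.5] turn [-0.03, -0.1, -0.13]
```

Call:
apply_moves:
  targets:
    - [[-1,0,0,-2,0,0,0],[-1,0,0,-5,0,0,0],[-1,-2,0.2,-7.5,0,0,0],[-1,-6,0.6,-7.5,0,0,0],[-1,-10,1.1,-7.5,0,0,0],[-1,-14,1.5,-7.5,0,0,0],[-1,-18,1.9,-7.5,0,0,0],[-1,-21.3,2.3,-7.5,0,0,0]]

```text
clock: 11.15
eef_pos: [451.7, 97.2, 150.0]
tcp_rot: [-3.141, -0.001, -0.509]
contact_force: [0.6, 0.3, -1.7]
opening: 0.291
```

Call:
apply_moves:
  targets:
    - [[-1,0,0,0,0,0,0],[-1,0,0,0,0,0,0]]

```text
clock: 11.35
eef_pos: [451.6, 97.4, 150.3]
tcp_rot: [-3.141, -0.002, -0.508]
contact_force: [0.1, -0.1, -1.4]
opening: 0.294
```

```bash
python3 -c "
from h import *
g=grab('wrist','pics/w4.png'); go(454,97,78.4,-29)
print(px(g,[454,97,11]).round(),px(g,[454+48,97,11]).round())
s=r.sense();print(px(g,s['eef_pos']),px(g,s['eef_pos']-[0,0,75.4]))"
```

```text
at [452.6  97.3 150.4] rpy [-1.7993e+02 -1.5000e-01 -2.9110e+01] q [ 0.21  0.2   2.05 -0.    0.89  0.72] F [ 0.4  0.  -1.4] open 0.292 t 11.4
shift cm [0.11, -0.04, 7.2] turn [-0.07, -0.15, -0.11]
[323. 222.] [373. 195.]
[324.85830636 290.38859166] [322.78122047 243.50797876]
```

View pics/w4.png

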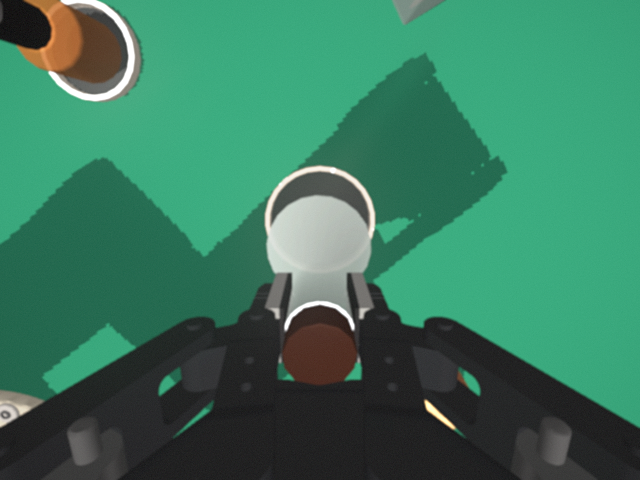

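Call:
apply_moves:
  targets:
    - [[-1,0,0,2,0,0,0],[-1,0,0,4,0,0,0],[-1,0,0,5.5,0,0,0],[-1,0,0,6.3,0,0,0],[-1,0,0,6.8,0,0,0],[-1,0,0,7,0,0,0],[-1,0,0,7.1,0,0,0],[-1,0,0,7.1,0,0,0]]

```text
clock: 12.2
eef_pos: [453.2, 97.3, 79.8]
tcp_rot: [-3.14, -0.003, -0.508]
contact_force: [0.1, 0.1, -1.4]
opening: 0.295
```

Call:
apply_moves:
  targets:
    - [[-1,0,0,0.1,0,0,0],[-1,0,0,0.15,0,0,0],[-1,0,0,0.15,0,0,0]]

```text
clock: 12.5
eef_pos: [453.4, 97.4, 78.5]
tcp_rot: [-3.14, -0.003, -0.508]
contact_force: [-0.5, 0.3, -1.1]
opening: 0.289
```

Not yet in contact; a touch lower.

Call:
apply_moves:
  targets:
    - [[-1,0,0,0.1,0,0,0],[-1,0,0,0.15,0,0,0],[-1,0,0,0.15,0,0,0]]

```text
clock: 12.8
eef_pos: [453.5, 97.5, 78.3]
tcp_rot: [-3.139, -0.004, -0.508]
contact_force: [-5.9, -0.6, 20.5]
opening: 0.295
```

Call:
apply_moves:
  targets:
    - [[-1,0,0,-0.05,0,0,0],[-0.35,0,0,-0.05,0,0,0],[-0.2,0,0,-0.05,0,0,0],[0,0,0,-0.05,0,0,0],[0.1,0,0,-0.05,0,0,0],[0.1,0,0,-1,0,0,0],[0.1,0,0,-4,0,0,0],[0.1,0,0,-8,0,0,0]]

```text
clock: 13.6
eef_pos: [451.8, 97.2, 158.4]
tcp_rot: [3.142, -0.001, -0.508]
contact_force: [0.9, 0.4, 0.1]
opening: 0.55
```

```bash
python3 -c "
from h import *
go(608,224,200,0)"
```

```text
at [451.8  97.2 158.4] rpy [ 1.7999e+02 -5.0000e-02 -2.9110e+01] q [ 0.21  0.19  2.04 -0.    0.91  0.72] F [0.9 0.4 0.1] open 0.55 t 13.6
shift cm [7.48, -18.68, -4.16] turn [0.02, -0.05, -29.11]
```

Call:
apply_moves:
  targets:
    - [[0.1,0,0,-4,0,0,0],[0.3,1.9,-4.6,-6,0,0,-6],[0.5,3.7,-9.3,-6,0,0,-14],[0.6,5.6,-14,-6,0,0,-22],[0.6,7.5,-18.7,-6,0,0,-29],[0.6,7.5,-18.7,-6,0,0,-29],[0.6,7.5,-18.7,-6,0,0,-29],[0.6,7.5,-18.7,-6,0,0,-29]]

```text
clock: 14.4
eef_pos: [607.3, 223.5, 218.4]
tcp_rot: [3.14, 0.0, -0.003]
contact_force: [-0.4, -0.3, -0.0]
opening: 0.801
```

```bash
python3 -c "
from h import *
g=grab('wrist','pics/w5.png'); go(608,224,45,0)
for z in (0,70):
  for a,b in ((-23,-23),(-23,23),(23,23),(23,-23)): print(z,px(g,[608+a,224+b,z]).round())"
```

```text
at [607.2 223.2 218.6] rpy [ 1.7994e+02  0.0000e+00 -1.7000e-01] q [ 0.35  0.4   1.6  -0.    1.15  0.35] F [-0.2  0.7 -0.1] open 0.799 t 14.4
shift cm [0.08, -0.09, 17.36] turn [0.06, 0.01, -0.17]
0 [301. 227.]
0 [300. 185.]
0 [342. 185.]
0 [342. 227.]
70 [296. 245.]
70 [295. 195.]
70 [348. 195.]
70 [347. 245.]
```

View pics/w5.png

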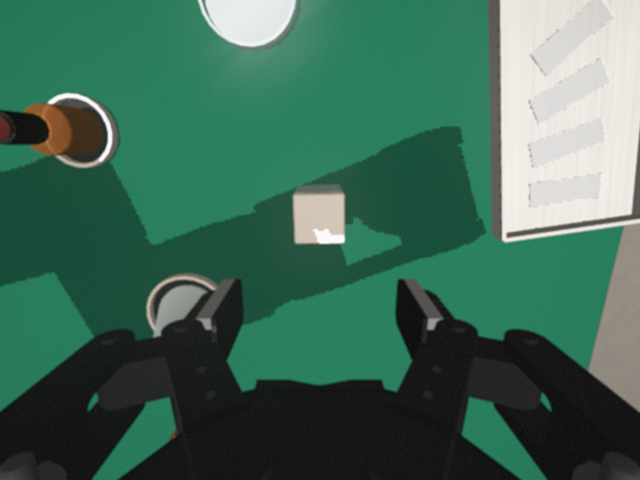

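```bash
python3 -c "
from h import *
g=grab('wrist'); im=g['pixels']; c=im[170:260,270:370]
S=cv2.cvtColor(c,cv2.COLOR_RGB2HSV)[...,1]; R=c[...,0]
m=((R>150)).astype(np.uint8)
k=max(cv2.findContours(m,0,1)[0],key=len)[:,0]
P=np.array([pt(g,a+270,b+170,70)[:2] for a,b in k],np.float32); print(cv2.minAreaRect(P))
q=cv2.approxPolyDP(k,4,True)[:,0]+[270,170]; print(q.tolist(),[pt(g,a,b,70)[:2].round(1).tolist() for a,b in q])
for e in (0.3,0.5):
  n=m.shape; ys=range(28,68)
  L=[np.argmax(m[y]) for y in ys]; Rr=[m.shape[1]-1-np.argmax(m[y][::-1]) for y in ys]
print(L,Rr); print(np.polyfit(ys,L,1),np.polyfit(ys,Rr,1))
cv2.imwrite('pics/c5.png',cv2.resize(c[...,::-1],None,fx=6,fy=6,interpolation=cv2.INTER_NEAREST))"
```

```text
((605.43994140625, 225.36883544921875), (44.769432067871094, 45.89955520629883), 1.8443622589111328)
[[342, 193], [294, 194], [296, 242], [344, 241]] [[625.9, 248.4], [583.7, 247.6], [584.6, 203.6], [628.4, 204.5]]
[np.int64(23), np.int64(23), np.int64(24), np.int64(23), np.int64(24), np.int64(24), np.int64(24), np.int64(24), np.int64(24), np.int64(24), np.int64(24), np.int64(24), np.int64(24), np.int64(24), np.int64(24), np.int64(24), np.int64(24), np.int64(24), np.int64(24), np.int64(24), np.int64(24), np.int64(24), np.int64(24), np.int64(24), np.int64(24), np.int64(24), np.int64(25), np.int64(25), np.int64(25), np.int64(25), np.int64(25), np.int64(25), np.int64(25), np.int64(25), np.int64(25), np.int64(25), np.int64(25), np.int64(25), np.int64(25), np.int64(25)] [np.int64(73), np.int64(73), np.int64(73), np.int64(73), np.int64(73), np.int64(73), np.int64(73), np.int64(73), np.int64(73), np.int64(73), np.int64(73), np.int64(73), np.int64(73), np.int64(73), np.int64(73), np.int64(73), np.int64(73), np.int64(73), np.int64(73), np.int64(73), np.int64(73), np.int64(73), np.int64(73), np.int64(73), np.int64(73), np.int64(73), np.int64(73), np.int64(73), np.int64(73), np.int64(73), np.int64(73), np.int64(73), np.int64(73), np.int64(73), np.int64(73), np.int64(74), np.int64(74), np.int64(74), np.int64(74), np.int64(74)]
[ 0.04437148 22.1673546 ] [1.64165103e-02 7.23452158e+01]
```

View pics/c5.png

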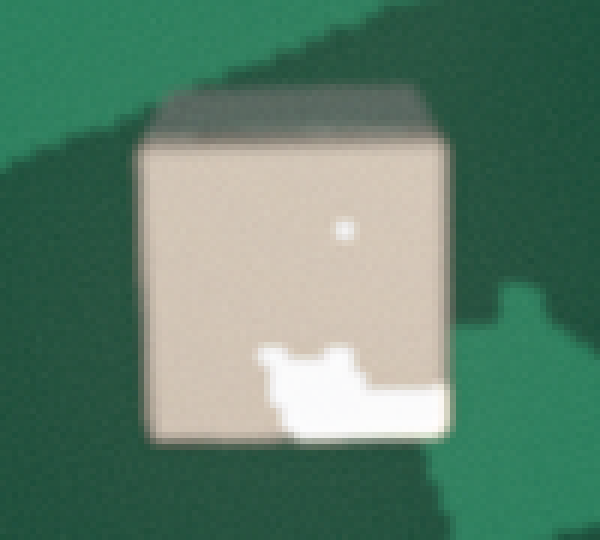

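Call:
apply_moves:
  targets:
    - [[0.6,-0.1,-0.2,4,0,0,-2],[0.6,-0.1,-0.2,8,0,0,-2],[0.6,-0.1,-0.2,12,0,0,-2],[0.6,-0.1,-0.2,15,0,0,-2],[0.6,-0.1,-0.2,17.5,0,0,-2],[0.6,-0.1,-0.2,18.8,0,0,-2],[0.6,-0.1,-0.2,19.2,0,0,-2],[0.6,-0.1,-0.2,19.2,0,0,-2]]

```text
clock: 15.3
eef_pos: [606.5, 224.9, 27.3]
tcp_rot: [3.141, -0.001, 0.032]
contact_force: [0.7, 1.0, 0.1]
opening: 0.798
```

Call:
apply_moves:
  targets:
    - [[0.3,0,0,0,0,0,0],[0.2,0,0,0,0,0,0],[0.1,0,0,0,0,0,0],[0,0,0,0,0,0,0],[-0.2,0,0,0,0,0,0],[-1,0,0,0,0,0,0],[-1,0,0,0,0,0,0],[-1,0,0,0,0,0,0]]
  newtons: 45

```text
clock: 16.1
eef_pos: [607.1, 225.1, 28.5]
tcp_rot: [3.141, -0.002, 0.032]
contact_force: [-1.3, 0.6, 7.3]
opening: 0.529
```

```bash
python3 -c "
from h import *
go(367,-298,180,-22.2)"
```

```text
at [607.1 225.1  28.5] rpy [ 1.7999e+02 -1.1000e-01  1.8100e+00] q [ 0.35  0.62  1.71 -0.    0.8   0.32] F [-1.3  0.6  7.3] open 0.529 t 16.1
shift cm [-25.62, 51.53, -15.19] turn [-0.01, -0.12, 24.01]
```

Call:
apply_moves:
  targets:
    - [[-1,0,0,-2,0,0,0],[-1,0,0,-6,0,0,0],[-1,0,0,-10,0,0,0],[-1,0,0,-14,0,0,0],[-1,-2,4,-15.2,0,0,4],[-1,-4,8,-15.2,0,0,8],[-1,-6,12,-15.2,0,0,12],[-1,-8,16,-15.2,0,0,16]]

```text
clock: 16.9
eef_pos: [530.8, 61.5, 180.7]
tcp_rot: [-3.141, -0.003, -0.25]
contact_force: [0.3, -1.0, -1.7]
opening: 0.539
```

```bash
python3 -c "
from h import *
go(367,-298,180,-22.2)"
```

```text
at [530.8  61.5 180.7] rpy [-1.7997e+02 -1.5000e-01 -1.4320e+01] q [ 0.11  0.27  1.88 -0.    0.99  0.36] F [ 0.3 -1.  -1.7] open 0.539 t 16.9
shift cm [-6.98, 38.88, 0.04] turn [-0.04, -0.14, 7.88]
```

Call:
apply_moves:
  targets:
    - [[-1,-0.8,4.5,0,0,0,2],[-1,-1.6,9,0,0,0,4],[-1,-2.4,13.5,0,0,0,6],[-1,-3.2,18,0,0,0,7.9],[-1,-4.1,22.5,0,0,0,7.9],[-1,-4.9,27,0,0,0,7.9],[-1,-5.7,31.5,0,0,0,7.9],[-1,-6.4,35.5,0,0,0,7.9]]

```text
clock: 17.7
eef_pos: [379.8, -268.3, 180.7]
tcp_rot: [-3.141, -0.003, -0.388]
contact_force: [1.2, -0.3, -3.0]
opening: 0.535
```

```bash
python3 -c "
from h import *
go(367,-298,100,-22.2)"
```

```text
at [ 379.8 -268.3  180.7] rpy [-1.7997e+02 -1.7000e-01 -2.2240e+01] q [-0.62  0.16  2.02  0.    0.96 -0.23] F [ 1.2 -0.3 -3. ] open 0.535 t 17.7
shift cm [-0.09, 3.23, 8.07] turn [-0.03, -0.17, -0.04]
```

Call:
apply_moves:
  targets:
    - [[-1,-0.1,2.5,2,0,-0.1,0],[-1,-0.1,3.2,4,0,-0.1,0],[-1,-0.1,3.2,6,0,-0.1,0],[-1,-0.1,3.2,6,0,-0.1,0],[-1,-0.1,3.2,6,0,-0.1,0]]

```text
clock: 18.2
eef_pos: [366.8, -297.4, 121.0]
tcp_rot: [-3.141, -0.001, -0.388]
contact_force: [0.2, -0.1, -1.9]
opening: 0.533
```

```bash
python3 -c "
from h import *
g=grab('wrist','pics/w6.png'); go(367,-298,31.5,-22.2)
T=Ro.from_euler('z',-22.2,degrees=True)
for a,b in ((-35,-35),(-35,35),(35,35),(35,-35)): print(px(g,np.array([367,-298,11])+T.apply([a,b,0])).round())
s=r.sense(); print([px(g,s['eef_pos']+T.apply([a,23,-28.5])).round() for a in(-23,23)])"
```

```text
at [ 367.3 -297.7  121.5] rpy [-1.7998e+02 -1.1000e-01 -2.2220e+01] q [-0.68  0.26  2.05  0.    0.82 -0.3 ] F [ 0.6  0.3 -1.4] open 0.536 t 18.2
shift cm [-0.04, 0.04, 9.0] turn [-0.02, -0.11, -0.01]
[278. 274.]
[276. 187.]
[368. 187.]
[365. 274.]
[array([280., 229.]), array([367., 229.])]
```

View pics/w6.png

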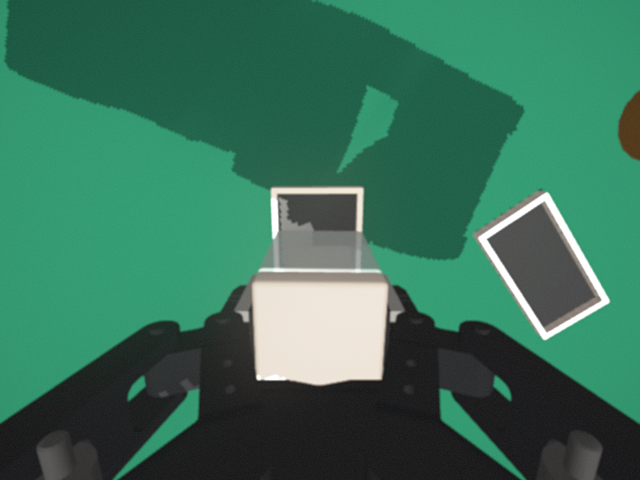

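Call:
apply_moves:
  targets:
    - [[-1,0,0,3,0,-0.1,0],[-1,0,0,5.5,0,-0.1,0],[-1,0,0,7.2,0,-0.1,0],[-1,0,0,8.1,0,-0.1,0],[-1,0,0,8.6,0,-0.1,0],[-1,0,0,8.9,0,-0.1,0],[-1,0,0,9,0,-0.1,0],[-1,0,0,9,0,-0.1,0]]

```text
clock: 19.05
eef_pos: [367.9, -298.0, 32.0]
tcp_rot: [-3.142, -0.001, -0.388]
contact_force: [-0.8, -0.1, -1.8]
opening: 0.538
```

Call:
apply_moves:
  targets:
    - [[-1,0,0,0.05,0,0,0],[-1,0,0,0.1,0,0,0],[-1,0,0,0.1,0,0,0]]

```text
clock: 19.35
eef_pos: [368.2, -298.3, 31.5]
tcp_rot: [3.141, -0.002, -0.388]
contact_force: [-0.1, 1.5, 4.3]
opening: 0.531
```

Call:
apply_moves:
  targets:
    - [[0.15,0,0,0,0,0,0],[0.3,0,0,0,0,0,0],[0.5,0,0,0,0,0,0],[0.5,0,0,0,0,0,0],[0.5,0,0,-2,0,0,0],[0.5,0,0,-6,0,0,0],[0.5,0,0,-10,0,0,0],[0.5,0,0,-14,0,0,0]]

```text
clock: 20.15
eef_pos: [367.6, -297.9, 172.8]
tcp_rot: [3.142, -0.001, -0.388]
contact_force: [0.3, -0.9, -0.4]
opening: 0.752
```

```bash
python3 -c "
from h import *
go(454.7,-100.9,190,56.6)"
```

```text
at [ 367.6 -297.9  172.8] rpy [ 1.800e+02 -7.000e-02 -2.222e+01] q [-0.68  0.19  2.01  0.    0.94 -0.3 ] F [ 0.3 -0.9 -0.4] open 0.752 t 20.1
shift cm [0.62, -21.53, -1.72] turn [0.05, -0.06, -78.82]
```

Call:
apply_moves:
  targets:
    - [[0.5,0,-4,-1.7,0,0,-8],[0.5,0.2,-8,-1.7,0,0,-16],[0.5,0.3,-12,-1.7,0,0,-24],[0.5,0.5,-16,-1.7,0,0,-32],[0.5,0.6,-20,-1.7,0,0,-40],[0.5,0.6,-21.5,-1.7,0,0,-48],[0.5,0.6,-21.5,-1.7,0,0,-56],[0.5,0.6,-21.5,-1.7,0,0,-64]]

```text
clock: 20.95
eef_pos: [454.5, -100.3, 189.7]
tcp_rot: [3.141, -0.0, 0.737]
contact_force: [0.2, -0.4, 0.0]
opening: 0.753
```

Call:
apply_moves:
  targets:
    - [[0.5,0,0,0,0,0,-8],[0.5,0,0,0,0,0,-15],[0.5,0,0,0,0,0,-15],[0.5,0,0,0,0,0,-15]]

```text
clock: 21.35
eef_pos: [454.4, -100.3, 189.7]
tcp_rot: [3.141, -0.0, 0.995]
contact_force: [-0.0, 0.5, -0.6]
opening: 0.746
```

```bash
python3 -c "
from h import *
g=grab('wrist','pics/w7.png'); go(454.7,-100.9,11,56.6)
T=Ro.from_euler('z',-33.4,degrees=True)
for a,b in ((-45,-18),(-45,18),(45,18),(45,-18)): print(px(g,np.array([454.7,-100.9,40])+T.apply([a,b,0])).round())
hsv=cv2.cvtColor(g['pixels'],cv2.COLOR_RGB2HSV); H,S,V=cv2.split(hsv)
m=((H>8)&(H<32)&(S>50)&(V>90)).astype(np.uint8); m[300:]=0
k=max(cv2.findContours(m,0,1)[0],key=cv2.contourArea)[:,0]; q=cv2.approxPolyDP(k,4,True)[:,0]; print(q.tolist())
P=np.array([pt(g,a,b,40)[:2] for a,b in k],np.float32); print(cv2.minAreaRect(P))"
```

```text
at [ 454.4 -100.3  189.7] rpy [179.95  -0.    57.02] q [-0.22  0.15  2.01 -0.    0.98 -1.22] F [-0.5  0.4 -0.3] open 0.752 t 21.4
shift cm [-0.04, 0.04, 17.87] turn [0.05, -0.0, 0.42]
[298. 172.]
[340. 172.]
[338. 269.]
[299. 269.]
[[300, 167], [299, 264], [336, 265], [338, 168]]
((450.5432434082031, -98.88812255859375), (36.14938735961914, 90.95974731445312), 57.39369201660156)
```

View pics/w7.png

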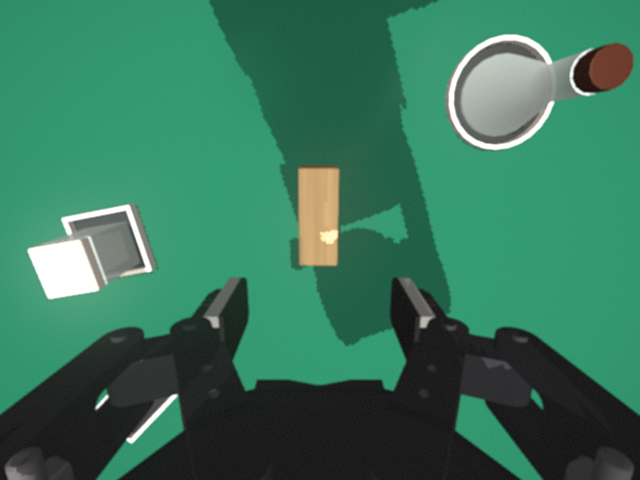

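Call:
apply_moves:
  targets:
    - [[0.5,-0.1,-0.3,4,0,0,0],[0.5,-0.1,-0.3,8,0,0,0],[0.5,-0.1,-0.3,12,0,0,0],[0.5,-0.1,-0.3,15,0,0,0],[0.5,-0.1,-0.3,16.8,0,0,0],[0.5,-0.1,-0.3,17.6,0,0,0],[0.5,-0.1,-0.3,17.8,0,0,0],[0.5,-0.1,-0.3,17.8,0,0,0]]

```text
clock: 22.2
eef_pos: [452.0, -99.7, 12.1]
tcp_rot: [3.14, -0.0, 0.994]
contact_force: [0.5, -0.8, 0.3]
opening: 0.749
```

Call:
apply_moves:
  targets:
    - [[0.2,0,0,0,0,0,0],[0,0,0,0,0,0,0],[-0.1,0,0,0,0,0,0],[-0.2,0,0,0,0,0,0],[-0.3,0,0,0,0,0,0],[-1,0,0,0,0,0,0],[-1,0,0,0,0,0,0],[-1,0,0,0,0,0,0]]
  newtons: 40

```text
clock: 23.0
eef_pos: [452.4, -99.8, 12.9]
tcp_rot: [3.139, -0.001, 0.994]
contact_force: [-0.7, 0.6, 8.0]
opening: 0.416
```

```bash
python3 -c "
from h import *
go(526.4,-397.5,180,14.6)"
```

```text
at [452.4 -99.8  12.9] rpy [ 1.7986e+02 -4.0000e-02  5.6960e+01] q [-0.22  0.45  2.13 -0.    0.56 -1.21] F [-0.7  0.6  8. ] open 0.416 t 23.0
shift cm [-20.91, 22.48, -16.67] turn [0.12, -0.09, 42.36]
```

Call:
apply_moves:
  targets:
    - [[-1,0,0,-2,0,0,0],[-1,0,0,-6,0,0,0],[-1,0,0,-10,0,0,0],[-1,0,0,-14,0,0,0],[-1,-2.1,2.2,-16.7,0,0,6],[-1,-5.2,5.6,-16.7,0,0,13],[-1,-8.4,9,-16.7,0,0,20],[-1,-11.5,12.4,-16.7,0,0,27]]

```text
clock: 23.8
eef_pos: [493.4, -265.3, 180.9]
tcp_rot: [3.139, -0.002, 0.518]
contact_force: [1.9, -0.1, -0.7]
opening: 0.416
```

```bash
python3 -c "
from h import *
go(526.4,-397.5,130,14.6)"
```

```text
at [ 493.4 -265.3  180.9] rpy [ 1.7983e+02 -1.4000e-01  2.9680e+01] q [-0.5   0.31  1.82  0.    1.01 -1.01] F [ 1.9 -0.1 -0.7] open 0.416 t 23.8
shift cm [-3.69, 13.1, 5.11] turn [0.15, -0.16, 15.08]
```

Call:
apply_moves:
  targets:
    - [[-1,-1,4,0,0.1,-0.1,5],[-1,-2.2,8,0,0.1,-0.1,10],[-1,-3.2,11.5,1,0.1,-0.1,15],[-1,-3.7,13.1,3,0.1,-0.1,15],[-1,-3.7,13.1,5,0.1,-0.1,15],[-1,-3.7,13.1,5,0.1,-0.1,15],[-1,-3.7,13.1,5,0.1,-0.1,15]]

```text
clock: 24.5
eef_pos: [525.9, -397.1, 131.1]
tcp_rot: [-3.141, -0.0, 0.256]
contact_force: [-0.5, 0.1, -0.2]
opening: 0.416
```

```bash
python3 -c "
from h import *
g=grab('wrist','pics/w8.png'); go(526.4,-397.5,16,14.6)
T=Ro.from_euler('z',14.6,degrees=True)
for a,b in ((-30,-57),(-30,57),(30,57),(30,-57)): print(px(g,np.array([526.4,-397.5,11])+T.apply([a,b,0])).round())
s=r.sense(); print([px(g,s['eef_pos']+T.apply([a,45,z])).round() for z in (-13,27) for a in(-18,18)])"
```

```text
at [ 526.5 -397.3  132. ] rpy [ 1.7995e+02 -8.0000e-02  1.4700e+01] q [-0.65  0.51  1.64  0.    1.   -0.91] F [-0.   0.6 -0.6] open 0.407 t 24.6
shift cm [-0.03, 0.0, 11.6] turn [0.05, -0.08, 0.1]
[286. 294.]
[282. 158.]
[360. 159.]
[356. 294.]
[array([285., 194.]), array([362., 194.]), array([273., 211.]), array([376., 211.])]
```

View pics/w8.png

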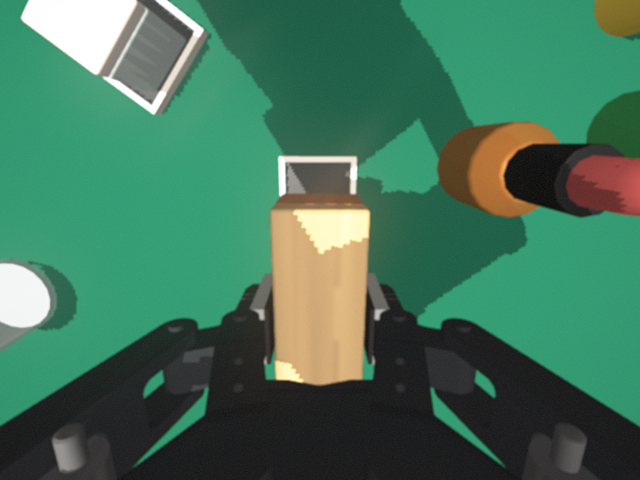

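Call:
apply_moves:
  targets:
    - [[-1,0,0,4,0,-0.1,0],[-1,0,0,7.5,0,-0.1,0],[-1,0,0,9.5,0,-0.1,0],[-1,0,0,10.6,0,-0.1,0],[-1,0,0,11.2,0,-0.1,0],[-1,0,0,11.5,0,-0.1,0],[-1,0,0,11.6,0,-0.1,0],[-1,0,0,11.6,0,-0.1,0]]

```text
clock: 25.35
eef_pos: [527.3, -397.8, 17.0]
tcp_rot: [3.139, -0.001, 0.257]
contact_force: [0.6, 0.4, -1.4]
opening: 0.414
```

Call:
apply_moves:
  targets:
    - [[-1,0,0,0.05,0,0,0],[-1,0,0,0.1,0,0,0],[-1,0,0,0.1,0,0,0]]

```text
clock: 25.65
eef_pos: [527.4, -397.9, 16.3]
tcp_rot: [3.139, -0.001, 0.257]
contact_force: [0.5, 0.3, -1.5]
opening: 0.412
```

Call:
apply_moves:
  targets:
    - [[-1,0,0,0.05,0,0,0],[-1,0,0,0.1,0,0,0],[-1,0,0,0.1,0,0,0]]

```text
clock: 25.95
eef_pos: [527.4, -397.9, 15.9]
tcp_rot: [3.139, -0.001, 0.257]
contact_force: [-2.1, 2.2, 5.7]
opening: 0.416
```

Call:
apply_moves:
  targets:
    - [[-0.1,0,0,0,0,0,0],[0,0,0,0,0,0,0],[0.1,0,0,0,0,0,0],[0.3,0,0,0,0,0,0],[0.3,0,0,0,0,0,0],[0.3,0,0,-3,0,0,0],[0.3,0,0,-8,0,0,0],[0.3,0,0,-13,0,0,0]]

```text
clock: 26.75
eef_pos: [526.6, -397.1, 146.5]
tcp_rot: [3.141, 0.0, 0.257]
contact_force: [0.6, -0.6, 0.4]
opening: 0.648
```

Call:
apply_moves:
  targets:
    - [[0.3,0,0,-5,0,0,0],[0.3,-4,4,-10,0,0,0],[0.3,-8,8,-10,0,0,0],[0.3,-12,12,-10,0,0,0],[0.3,-16,16,-10,0,0,0],[0.3,-20,16,-10,0,0,0],[0.3,-24,16,-10,0,0,0],[0.3,-24,16,-10,0,0,0]]

```text
clock: 27.55
eef_pos: [330.5, -614.7, 246.4]
tcp_rot: [3.141, 0.002, 0.253]
contact_force: [1.0, 0.3, -0.3]
opening: 0.653
```

```bash
python3 -c "
from h import *
go(0,0,0,0)
g=grab('top'); a=g['pixels'][190:370,70:250,::-1]; b=g['pixels'][190:370,220:400,::-1]; c=g['pixels'][190:370,390:570,::-1]
cv2.imwrite('pics/t9.png',cv2.resize(g['pixels'][150:390,90:530,::-1],None,fx=1.8,fy=1.8,interpolation=cv2.INTER_CUBIC))
grab('scene','pics/s9.png')"
```

```text
at [ 330.5 -614.7  246.4] rpy [1.7998e+02 1.2000e-01 1.4500e+01] q [-1.08  0.45  1.45 -0.    1.24 -1.33] F [ 1.   0.3 -0.3] open 0.653 t 27.6
shift cm [-16.55, -67.8, 24.65] turn [0.04, 0.12, 14.5]
```

View pics/t9.png

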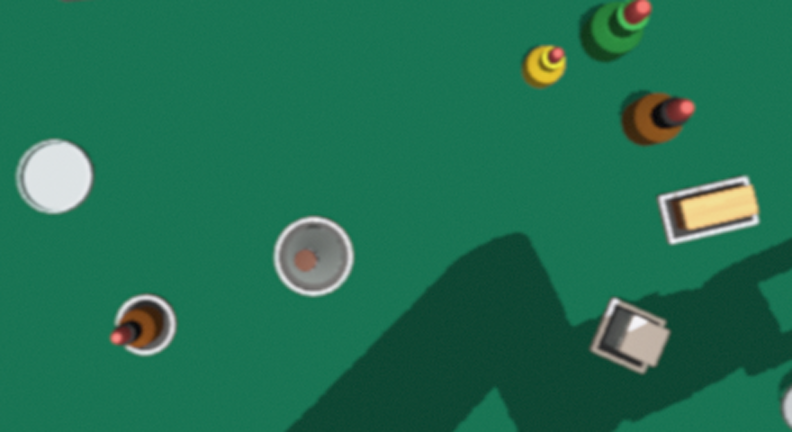

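View pics/s9.png

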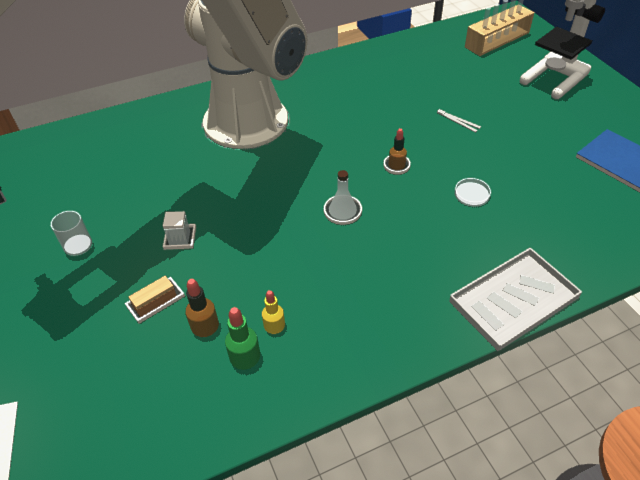

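```bash
python3 - <<'E'
from h import *
g=grab("top"); H,S,V=cv2.split(cv2.cvtColor(g["pixels"],cv2.COLOR_RGB2HSV))
def rep(n,m,box,z):
    k=np.zeros_like(m); x,y,w,h=box; k[y:y+h,x:x+w]=m[y:y+h,x:x+w]
    c=max(cv2.findContours(k,0,1)[0],key=cv2.contourArea)[:,0]
    R=cv2.minAreaRect(np.array([pt(g,a,b,z)[:2] for a,b in c],np.float32)); print(n,np.round(R[0],1),np.round(R[1],1),round(R[2],1))
rep("box",((H>12)&(H<30)&(S>60)&(V>150)).astype(np.uint8),(450,235,80,60),43)
Rr=g["pixels"][...,0]
rep("jar",((Rr>140)).astype(np.uint8),(424,318,48,42),73)
for p in ((526.4,-397.5,43),(367,-298,73),(364,301,115),(364,301,3)): print(px(g,p).round(1),((px(g,p)-[90,150])*1.8).round())
E
```

```text
box [ 529.3 -399.3] [37.7 91.3] 14.7
jar [ 373.4 -283.8] [76.6 65.1] 67.8
[488.5 266.1] [717. 209.]
[446.9 340.1] [642. 342.]
[155.8 336.6] [118. 336.]
[171.5 329.5] [147. 323.]
```

```bash
python3 -c "
from h import *
print(r.sign_off())"
```

```text
the job is handed in; nothing more can be done
None
```

All four items are back in their matching trays, upright and released, and the job was handed in at about 28 s of the 128 s allowed. I put them away in the order you listed: dropper bottle, flask, jar, slide box.

**Set-down:** each item was lowered slowly until the wrist force showed contact. The tool was then about 3 mm above its height at pick-up, which matches the tray floor. Contact forces were 4 to 6 N, except the flask, which briefly read about 20 N before I eased off and let go.

**Last checks from the top and scene cameras:**
- **Slide box:** within about 3 mm of its tray's centre, turned 14.7° against the tray's 14.6°.
- **Bottle:** its teat appeared within a pixel or so of where a centred bottle should show.
- **Flask:** it looked centred and upright by eye; I took no number for it.
- **Petri dish:** no move went near it, and it looks unmoved in the pictures; I did not re-measure it.

**Disagreements:**
- **Jar:** the final automatic measurement failed because its outline merged with the tray rim. I judged it from its lid position and from the 67.8° angle of that merged outline, which equals the tray's. It also looked square with the tray before I lowered it.
- **Wrist camera:** it read about 3 mm to one side, so I centred items relative to the trays in the same picture.

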